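# Tip the media tray into the tilt-out bin and shut the bin

### The arm

A 6-joint arm with a two-finger parallel gripper is mounted at the origin on the work surface. World frame = base frame: x ahead of the robot, y to its left, z up, the work surface at z = 0. Lengths are in m, angles in rad, forces in N, time in s.
With the tool pointing down it reaches from about 0.375 to 0.925 m from the base axis. Payload 5.7 kg.
Tool frame: the origin (TCP) lies on the front face of the gripper's body, between the roots of the fingers; the fingertips stand 73 mm ahead of it and the grasp point (between the pads) lies 54 mm ahead of it; z points along the fingers, y is the line along which they close (so a half turn about z gives the same grasp; the last joint's range is limited). The gripper opens to 85 mm and grips with 20 to 120 N. Pads are 22 mm wide; open, the fingers measure 114 mm over their backs; the gripper's body (76 mm by 85 mm) begins 54 mm behind the grasp point. The pads swing forward as they close: fully open they stand 13 mm farther back than shut.
Start: joints at [1.106, 0.359, 1.51, -0, 1.272, -0.115], TCP at [0.206, 0.564, 0.304] pointing down, gripper open.
Joint ranges: [-2.97, 2.97], [-1.01, 2.36], [0.21, 2.38], [-0.96, 4.11], [0.2, 2.71], [-2.98, 2.98]. Speed limits (rad/s): [2.39, 2.39, 3.14, 3.14, 3.14, 3.14].

### API

Orientations are given as a unit quaternion [x, y, z, w].
In Python, from cell import * gives the robot as it stands.
- The arm moves only by the tool servo_tool, never from a script. Its argument "moves" is a list of rows, each an object with "hand": the opening, from -1 (shut) to 1 (fully open); "translation": the shift along the tool's x, y, z in mm, a list of three; "turn": the turn about the tool's z in degrees. A call has exactly 5 rows; each row shifts and turns the commanded pose from where the row before left it, along the tool's axes as they then stand; what a row does not reach is not made up. A row lasts 1/8 s, in which the tool goes at most 62.5 mm and 10.7 degrees, less where a joint would pass 70% of its speed; a pose out of reach is approached as far as the arm can. A call with a gripper value outside its range is refused whole. The fingers move at their own pace and stop on an object; "squeeze" is the grip in N (left out, the last holds). Time passes only in rows, so rows that do not move let the fingers close, or fill a call up. It gives the time, the measured TCP pose, the force, the opening and the grip force at its end, in the units of the state.
- get_obs(): the state, without advancing time (a new reading comes with each control period).
- capture(name): name is "scene" or "side" or "wrist"; returns the picture (480x640x3 uint8, blue, green, red); there is no depth.
- get_calibration(name): a dict with "fx", "fy", "cx", "cy" (pixels), "D" ([k1, k2, p1, p2, k3] as OpenCV has them; the pictures are not rectified), "world_from_camera" (4x4, takes a point from camera to world coordinates). Camera axes: x right, y down, z forward; pixel columns grow to the right and rows downward; lengths in m; the calibration is good to about 2 mm. A picture is of the moment at which its call begins: read the wrist's pose just before it. get_calibration takes no time and is no camera call; for the wrist camera it gives the pose at the moment of the call.
- job_done(): hands the job in; it is judged then, once.
The state is a dict: "clock": time; "q": joint angles; "joint_velocities": joint speeds; "joint_torque": joint torques, N m; "ee_pos": TCP position; "eef_rot": TCP orientation; "ft_force": force on the tool from outside, world axes, zero at the start; "moment": the same for the moment, N m; "opening": finger opening in m; "grasp_force": force on a finger pad.
Only numpy, scipy, OpenCV 4.12 (cv2) and the standard library are available. Lean on these libraries where they do the work, as an engineer would, in place of code of your own. Each camera call takes 0.05 s, during which the arm holds its last target. There are 200 camera calls.

### The job

Tip the blue tray over by its orange bar so that all three grey ceramic blocks slide into the open white tilt-out bin, and let the tray come back level. Then push the bin fully shut against its door panel with the blocks inside. Leave the jar, the scraper and the breeder box where they are.

Things in the scene. Friction and masses are not known exactly. Their poses are not given: they have to be found in the camera images.
- caddy: fixed grey base plate, 150 x 360 mm, carrying a white upright piece of cabinet door, the bin and the tray on its stand. Origin on the work surface straight below the bin's hinge line. z up; y runs from the bin towards the tray; x points from the door panel out over the bin. Door panel: x -100 to -84, y -225 to 35 mm, 170 mm high. Stand: y 25 to 135, x -30 to 100 mm, up to z 213 mm.
- bin (a joint): tilt of the white plastic bin, rad: 0 = shut, upright, inner wall by the door panel (its stop); grows to 0.45 as its top leans out from the panel (caddy +x). Starts open at 0.28 to 0.40. Stiff friction hinge (about 0.5 N m): it stays where it is left. Bin 150 (caddy x) x 210 (caddy y) x 100 mm deep, walls 5 mm, open on top.
- bin_hinge (a point): middle of the bin's hinge line, which runs along caddy y under the middle of the bin's floor; at caddy x 0, y -95, z 36 mm; fixed to the caddy, axes as the caddy's.
- bin_floor (a point): centre of the bin's inner floor, 5 mm above its hinge line; axes turn with the bin, parallel to caddy's when it is shut; z points out of the mouth.
- bin_rim (a point): middle of the upper edge of the bin's outer wall, the long wall away from the door panel; push that wall towards the panel (caddy -x, about 5 to 10 N near the edge). When shut it lies 75 mm out from (caddy +x) and 100 mm above the hinge line, 136 mm high; when open about 100 mm high. It turns about the hinge line with the bin.
- tray (a joint): tilt of the blue tray, rad: 0 = level (its stop), grows to 1.15 as it tips towards the bin. A light return spring (0.15 N m/rad) brings it back level when let go. Tray 108 mm wide (caddy x), 155 mm long, side walls 30 mm, back wall 25 mm high, open at the lip. The blocks slide out by about 1.0 rad.
- tray_hinge (a point): middle of the tray's hinge line, which runs along caddy x at the level of the tray's floor, 50 mm behind the lip; at caddy x 34, y 20, z 205 mm; fixed to the caddy, axes as the caddy's.
- tray_bar (a point): middle of the orange push bar, 12 mm thick, 112 mm long along caddy x, on two steel stalks at its ends, 60 mm above the tray's back wall. With the tray level it lies 115 mm behind (caddy +y) and 85 mm above the hinge line, 290 mm over the work surface; it swings about that line, rising to 348 mm. Pushed towards the bin (caddy -y, some 5 N) it tips the tray.
- tray_lip (a point): middle of the tray's open lip, at floor level, 50 mm ahead of the hinge line (caddy -y), over the bin's mouth.
- block1: grey porous ceramic filter media block with dark bores, 40 x 60 x 30 mm (x, y, z), about 70 g, origin at its centre; starts flat in the tray.
- block2: grey porous ceramic filter media block with dark bores, 40 x 60 x 30 mm (x, y, z), about 70 g, origin at its centre; starts flat in the tray.
- block3: grey porous ceramic filter media block with dark bores, 40 x 60 x 30 mm (x, y, z), about 70 g, origin at its centre; starts flat in the tray.
- jar: grey ring media jar with black lid, 84 mm across, 120 mm high, origin under its centre; leave it alone.
- scraper: black algae scraper lying flat, 180 mm long, handle to its -x, head 70 mm wide; origin under its middle; leave it alone.
- breeder: yellow fry breeder box, 100 x 160 x 80 mm, open on top; origin under its centre; leave it alone.
Not all that is in view belongs to the job. Leave any green look-alike of the block3 alone. What is shaped like the block2 but pink is not meant.

How it is judged:
On the way, in this order (a step that is already met when the one before it is completed fails the run):
1. the tray is being tipped while the bin is open (value of joint tray above 0.35 rad and value of joint bin above 0.2 rad).
2. all three blocks are in the bin, which is still open (x of block1 in the frame of bin_floor between -0.075 and 0.075 m and y of block1 in the frame of bin_floor between -0.105 and 0.105 m and z of block1 in the frame of bin_floor between 0 and 0.1 m and x of block2 in the frame of bin_floor between -0.075 and 0.075 m and y of block2 in the frame of bin_floor between -0.105 and 0.105 m and z of block2 in the frame of bin_floor between 0 and 0.1 m and x of block3 in the frame of bin_floor between -0.075 and 0.075 m and y of block3 in the frame of bin_floor between -0.105 and 0.105 m and z of block3 in the frame of bin_floor between 0 and 0.1 m and value of joint bin above 0.15 rad), for 0.1 s.
At the end, for the whole second after the job is handed in: all three blocks lie at rest inside the bin (centres below its rim), the bin is shut (within 0.08 rad, 8 mm at the rim) and the tray is back level (within 0.12 rad) (x of block1 in the frame of bin_floor between -0.075 and 0.075 m and y of block1 in the frame of bin_floor between -0.105 and 0.105 m and z of block1 in the frame of bin_floor between 0 and 0.1 m and x of block2 in the frame of bin_floor between -0.075 and 0.075 m and y of block2 in the frame of bin_floor between -0.105 and 0.105 m and z of block2 in the frame of bin_floor between 0 and 0.1 m and x of block3 in the frame of bin_floor between -0.075 and 0.075 m and y of block3 in the frame of bin_floor between -0.105 and 0.105 m and z of block3 in the frame of bin_floor between 0 and 0.1 m and value of joint bin below 0.08 rad and value of joint tray below 0.12 rad and linear speed of each of block1, block2, block3 below 0.03 m/s); the robot touches nothing.
It fails at once if the jar is shifted more than 30 mm (distance of jar from where it was at the start of the episode above 0.03 m).
It fails at once if the scraper is shifted more than 30 mm (distance of scraper from where it was at the start of the episode above 0.03 m).
It fails at once if the breeder is shifted more than 30 mm (distance of breeder from where it was at the start of the episode above 0.03 m).
It also fails if it takes over 51 s, if anything falls off the work surface, if the arm or the gripper's body presses on something with over 40 N, if the wrist force passes 120 N, or if a joint passes its speed limit or range.

## Working session

There is one attempt and no reset: what is moved stays moved. The work goes in short steps, Python scripts to look and compute and a tool call to move; the robot and the scene stay as the last step left them, time stands still between calls to the robot, and variables do not carry over. Pictures are saved under pics/ and viewed, at most 10 in all, crops included, and the job is handed in when it is done.

Besides the shell and the picture viewer there is one more tool, called after "Request:" as name([rows], argument=value, ...), one row to a line, values as JSON. servo_tool: Moves the arm, as the interface text tells. Its arguments: {"type":"object","properties":{"moves":{"type":"array"},"squeeze":{"type":"number"}},"required":["moves"]}

```bash
mkdir -p pics; python3 - <<'E'
from cell import *
import cv2,numpy as np
o=get_obs();print(o)
for n in("scene","side"):
    cv2.imwrite(f"pics/{n}0.png",capture(n)); c=get_calibration(n); print(n,{k:np.round(v,4).tolist() for k,v in c.items()})
E
```

```text
{'clock': 0.0, 'q': array([ 1.10590751e+00,  3.59544876e-01,  1.51146573e+00, -5.75051883e-05,
        1.27250952e+00, -1.15093843e-01]), 'joint_velocities': array([-6.33750584e-04, -1.01535224e-04, -1.26848062e-04,  1.31919678e-03,
       -8.88972406e-04,  7.21069142e-05]), 'joint_torque': array([-4.46334652e-04, -5.27628314e+01, -2.78626353e+01, -2.63557922e-04,
        1.33557708e-02, -5.70257356e-06]), 'ee_pos': array([0.20538662, 0.56314867, 0.30301706]), 'eef_rot': array([ 1.73998759e-01,  9.84745400e-01, -9.31352499e-04, -2.49246779e-04]), 'ft_force': array([-0.54885144, -0.03275696, -0.32912114]), 'moment': array([-0.02459844,  0.01631946, -0.01488247]), 'grasp_force': 0.0, 'opening': 0.08573716137148324}
scene {'fx': 464.6681, 'fy': 464.6681, 'cx': 315.1318, 'cy': 235.5323, 'D': [-0.1141, 0.0, 0.0, 0.0, 0.0], 'world_from_camera': [[0.4125, 0.5493, -0.7267, 1.2499], [0.911, -0.2453, 0.3316, -0.3759], [0.0039, -0.7988, -0.6016, 0.7358], [0.0, 0.0, 0.0, 1.0]]}
side {'fx': 568.2235, 'fy': 568.2235, 'cx': 316.276, 'cy': 225.1894, 'D': [-0.1684, 0.0, 0.0, 0.0, 0.0], 'world_from_camera': [[0.8278, -0.397, 0.3963, 0.1247], [-0.561, -0.5795, 0.5912, -0.7724], [-0.005, -0.7117, -0.7025, 1.0061], [0.0, 0.0, 0.0, 1.0]]}
```

View pics/scene0.png

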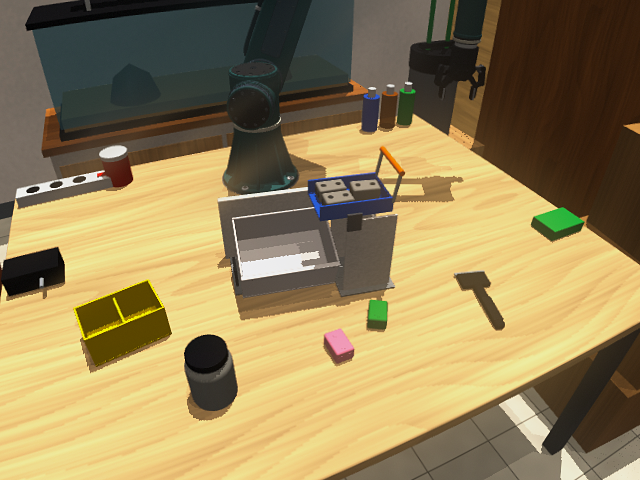

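View pics/side0.png

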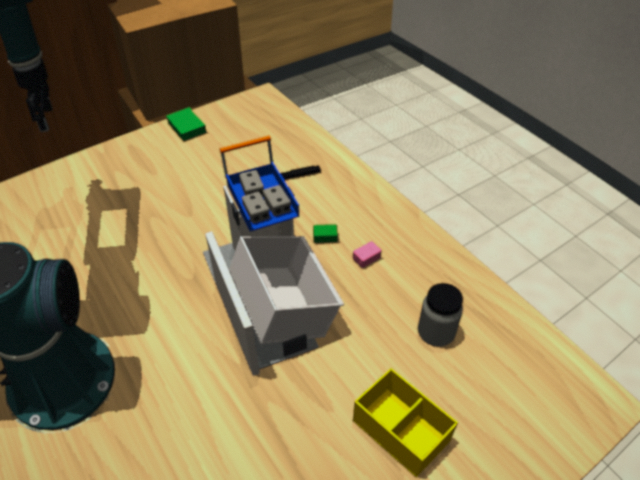

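The scene view shows the orange bar from (381,149) to (403,174), over the blue tray (350,195) holding three grey blocks. The white bin is at (285,255). In the side view the bar runs (222,150)–(270,139) and the bin's outer rim (307,237)–(340,302). The green and pink look-alikes, at (378,313) and (339,345), lie on the table, as do the jar (210,370), breeder (122,320) and scraper (483,298). The blocks meant are the three grey ones in the tray.

```bash
cat >h.py <<'E'
from cell import *
import cv2,numpy as np
def ray(n,p,c=None):
    c=c or get_calibration(n); K=np.array([[c["fx"],0,c["cx"]],[0,c["fy"],c["cy"]],[0,0,1]])
    u=cv2.undistortPoints(np.array([[p]],float),K,np.array(c["D"])).ravel()
    T=np.array(c["world_from_camera"]); return T[:3,3],T[:3,:3]@[*u,1]
def onz(n,p,z):
    o,d=ray(n,p); return o+d*(z-o[2])/d[2]
def tri(p,q):
    a,d=ray("scene",p); b,e=ray("side",q)
    s=np.linalg.lstsq(np.c_[d,-e],b-a,rcond=None)[0]; P,Q=a+s[0]*d,b+s[1]*e
    return (P+Q)/2,np.linalg.norm(P-Q)
def orange(n,img):
    h=cv2.cvtColor(img,cv2.COLOR_BGR2HSV); m=cv2.inRange(h,(5,180,130),(16,255,255))
    cs=[c for c in cv2.findContours(m,0,2)[0] if cv2.contourArea(c)>60]
    return cs
E
python3 - <<'E'
from h import *
E={}
for n,r in(("scene",(370,140,420,190)),("side",(210,125,285,165))):
    im=cv2.imread(f"pics/{n}0.png")
    m=np.zeros_like(im);x0,y0,x1,y1=r;m[y0:y1,x0:x1]=im[y0:y1,x0:x1]
    c=max(orange(n,m),key=cv2.contourArea); (cx,cy),(w,h),a=cv2.minAreaRect(c)
    b=cv2.boxPoints(((cx,cy),(w,h),a)); 
    i=np.argmin([np.linalg.norm(b[0]-b[1]),np.linalg.norm(b[1]-b[2])])
    e=[(b[i]+b[i+1])/2,(b[(i+2)%4]+b[(i+3)%4])/2]; e.sort(key=lambda p:p[0]); E[n]=e
    P=[onz(n,p,.29) for p in e]; d=P[1]-P[0]; print(n,np.round(e,1).tolist(),np.round(P,4).tolist(),np.linalg.norm(d),np.arctan2(d[1],d[0]))
T=[tri(E["scene"][i],E["side"][i]) for i in(0,1)]; print(T)
d=T[1][0]-T[0][0]; yaw=np.arctan2(d[1],d[0]); mid=(T[0][0]+T[1][0])/2
R=np.array([[np.cos(yaw),-np.sin(yaw)],[np.sin(yaw),np.cos(yaw)]])
o=mid[:2]-R@[.034,.135]; print("yaw",yaw,"mid",mid,"origin",o)
# bin outer rim corners from side view at caddy planes y=10 and y=-200, and scene
for n,p,y in(("side",(307,237),.01),("side",(340,302),-.2),("scene",(340,263),.01),("scene",(240,292),-.2)):
    q,v=ray(n,p); qc=R.T@(q[:2]-o); vc=R.T@v[:2]; s=(y-qc[1])/vc[1]; x=qc[0]+s*vc[0]; z=q[2]+s*v[2]
    print(n,p,"x",x,"z",z,"tilt",np.arctan2(.100,.075)-np.arctan2(z-.036,x),np.hypot(x,z-.036))
for n,p in(("scene",(395,287)),("scene",(340,294))): q=onz(n,p,0.006);print("plate",p,R.T@(q[:2]-o))
im=cv2.imread("pics/scene0.png")[130:310,210:420]; a=cv2.resize(im,None,fx=3,fy=3,interpolation=2)
cv2.imwrite("pics/crop1.png",a)
E
```

```text
scene [[379.3999938964844, 147.39999389648438], [401.79998779296875, 172.10000610351562]] [[0.4807, 0.1263, 0.29], [0.5919, 0.111, 0.29]] 0.11231747508286895 -0.13591681527565988
side [[219.6999969482422, 149.6999969482422], [269.70001220703125, 136.8000030517578]] [[0.4881, 0.1311, 0.29], [0.5977, 0.11, 0.29]] 0.11160374177846487 -0.19003456858800896
[(array([0.48559086, 0.12388208, 0.29394617]), np.float64(0.0027403896103225874)), (array([0.59622019, 0.10760392, 0.29252677]), np.float64(0.000925405042635514))]
yaw -0.14609313652821534 mid [0.54090553 0.115743   0.29323647] origin [ 0.48761522 -0.01286938]
side (307, 237) x 0.1160495035419683 z 0.08865164955753235 tilt 0.5013687058116991 0.1274350166691499
side (340, 302) x 0.09021704703867234 z 0.10968071957842873 tilt 0.24245093525296646 0.11648160375773106
scene (340, 263) x 0.10510208285327638 z 0.10192157530372148 tilt 0.36710486749988225 0.12406491006977434
scene (240, 292) x 0.03567217100157272 z 0.007691621863946785 tilt 1.5981033427872235 0.04553974150848049
plate (395, 287) [0.11380799 0.14352545]
plate (340, 294) [0.10074938 0.01518455]
```

View pics/crop1.png

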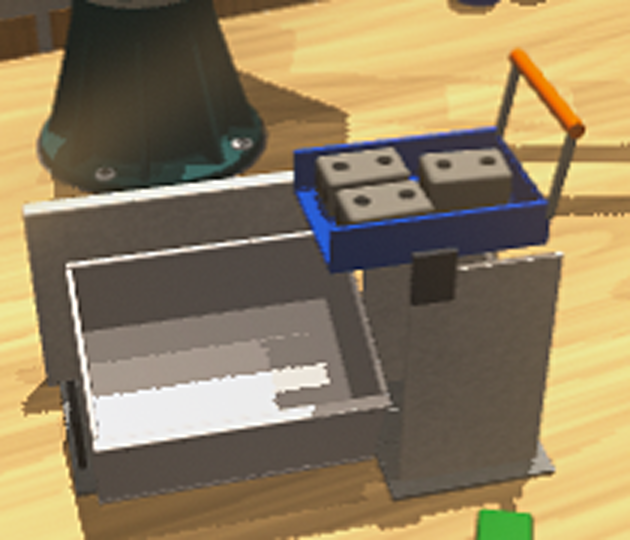

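The crop confirms three grey blocks with dark bores in the blue tray, the orange bar on its stalks, and the open bin with its outer rim from about (242,280) to (339,264). I'll check the yaw against some longer edges.

```bash
python3 - <<'E'
from h import *
def L(n,a,b,z):
    A,B=onz(n,a,z),onz(n,b,z);d=B-A; print(n,a,b,A[:2].round(4),B[:2].round(4),"len",np.linalg.norm(d).round(4),"yaw",round(np.arctan2(d[1],d[0])-np.pi/2,4))
L("scene",(241.7,280),(339.3,264),.103)
L("scene",(219.3,200.5),(306,189),.17)   # door top outer edge
L("side",(340,302),(307,237),.103)
L("scene",(240,294.5),(394,287),.0)
L("side",(262,368),(209,234),.17)
E
```

```text
scene (241.7, 280) (339.3, 264) [ 0.5608 -0.2234] [ 0.5965 -0.0217] len 0.2049 yaw -0.1751
scene (219.3, 200.5) (306, 189) [ 0.3582 -0.2074] [ 0.393  -0.0089] len 0.2016 yaw -0.1735
side (340, 302) (307, 237) [ 0.5509 -0.2198] [ 0.5964 -0.0316] len 0.1936 yaw -0.2372
scene (240, 294.5) (394, 287) [ 0.4936 -0.2167] [0.615  0.1145] len 0.3527 yaw -0.3513
side (262, 368) (209, 234) [ 0.3285 -0.301 ] [0.398  0.0356] len 0.3437 yaw -0.2036
```

Request:
servo_tool([
  {"hand":-1,"translation":[0,0,-20],"turn":-10},
  {"hand":-1,"translation":[-45,-30,-4],"turn":0},
  {"hand":-1,"translation":[-45,-30,-4],"turn":0},
  {"hand":-1,"translation":[-45,-30,-4],"turn":0},
  {"hand":-1,"translation":[-45,-30,-4],"turn":0},
])

```text
clock: 0.72
ee_pos: [0.3628, 0.4127, 0.3397]
eef_rot: [0.087, 0.996, -0.0, -0.0]
ft_force: [1.3, 1.2, 0.5]
opening: 0.0003
grasp_force: 0.0
```

Request:
servo_tool([
  {"hand":-1,"translation":[-45,-30,-4],"turn":0},
  {"hand":-1,"translation":[-45,-30,0],"turn":0},
  {"hand":-1,"translation":[-45,-30,0],"turn":0},
  {"hand":-1,"translation":[-45,-30,0],"turn":0},
  {"hand":-1,"translation":[-45,-30,0],"turn":0},
])

```text
clock: 1.35
ee_pos: [0.5582, 0.2257, 0.3435]
eef_rot: [0.088, 0.996, -0.0, -0.0]
ft_force: [0.8, 0.7, 0.9]
opening: 0.0001
grasp_force: 0.0
```

```bash
python3 - <<'E'
from h import *
o=get_obs(); print(o["clock"],o["ee_pos"],o["eef_rot"],o["opening"],o["ft_force"])
for n in("scene","side"): cv2.imwrite(f"pics/{n}1.png",capture(n))
a=cv2.imread("pics/scene1.png")[60:330,190:490]; b=cv2.imread("pics/side1.png")[60:330,150:400]
cv2.imwrite("pics/c2.png",cv2.resize(np.hstack([a,b]),None,fx=1.45,fy=1.45))
E
```

```text
1.35 [0.55823898 0.22570445 0.3434995 ] [ 8.76042880e-02  9.96155279e-01 -8.74162622e-05 -3.74496932e-04] 5.130038784852553e-05 [0.84588142 0.74852732 0.88618329]
```

View pics/c2.png

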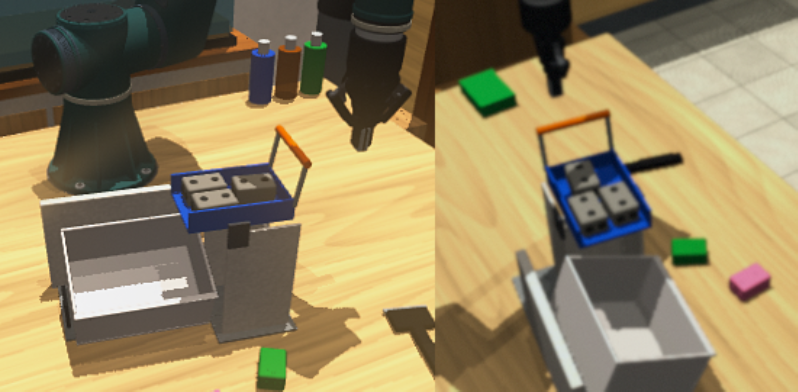

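The closed fingers are at crop (362,145), about 90 mm behind the bar and centred on it, with their tips below bar height. Nothing has been disturbed, so I'm closing in.

Request:
servo_tool([
  {"hand":-1,"translation":[0,-15,2],"turn":0},
  {"hand":-1,"translation":[0,-15,2],"turn":0},
  {"hand":-1,"translation":[0,-15,2],"turn":0},
  {"hand":-1,"translation":[0,-15,0],"turn":0},
  {"hand":-1,"translation":[0,-15,0],"turn":0},
])

```text
clock: 2.08
ee_pos: [0.5439, 0.1525, 0.3381]
eef_rot: [0.087, 0.996, -0.0, 0.0]
ft_force: [-0.0, -0.4, -0.3]
opening: 0.0001
grasp_force: 0.0
```

Request:
servo_tool([
  {"hand":-1,"translation":[0,-6,0],"turn":0},
  {"hand":-1,"translation":[0,-6,0],"turn":0},
  {"hand":-1,"translation":[0,-6,-3],"turn":0},
  {"hand":-1,"translation":[0,-6,-3],"turn":0},
  {"hand":-1,"translation":[0,-6,-4],"turn":0},
])

```text
clock: 2.7
ee_pos: [0.5398, 0.1283, 0.3505]
eef_rot: [0.087, 0.996, 0.005, 0.001]
ft_force: [-4.8, 20.9, 14.7]
opening: 0.0003
grasp_force: 10.1
```

```bash
cat >>h.py <<'E'
def barpos():
    R=[]
    P={}
    for n,r in(("scene",(320,80,420,190)),("side",(190,90,320,230))):
        im=capture(n);x0,y0,x1,y1=r;m=np.zeros_like(im);m[y0:y1,x0:x1]=im[y0:y1,x0:x1]
        cv2.imwrite(f"pics/{n}_last.png",im)
        cs=orange(n,m); pts=np.vstack(cs); P[n]=cv2.minAreaRect(pts)[0]
    p,e=tri(P["scene"],P["side"]); d=p[:2]-[.484,-.011]
    y=.174*d[0]+.985*d[1]; return p,e,y,np.arctan2(p[2]-.205,y-.02)-np.arctan2(.085,.115)
E
python3 - <<'E'
from h import *
o=get_obs();print(o["clock"],o["ee_pos"],o["ft_force"]);d=o["ee_pos"][:2]-[.484,-.011];print("tcp caddy",.985*d[0]-.174*d[1],.174*d[0]+.985*d[1]);print(barpos())
E
```

```text
2.7 [0.53978593 0.12830589 0.3505317 ] [-4.75045599 20.88510023 14.70762609]
tcp caddy 0.03070991586864927 0.14692305084239884Traceback (most recent call last):
  File "<stdin>", line 2, in <module>
  File "h.py", line 23, in barpos
    cs=orange(n,m); pts=np.vstack(cs); P[n]=cv2.minAreaRect(pts)[0]
                        ~~~~~~~~~^^^^
    return _nx.concatenate(arrs, 0, dtype=dtype, casting=casting)
           ~~~~~~~~~~~~~~~^^^^^^^^^^^^^^^^^^^^^^^^^^^^^^^^^^^^^^^
ValueError: need at least one array to concatenate
```

```bash
python3 - <<'E'
from h import *
a=cv2.imread("pics/scene_last.png")[80:280,290:450]; b=capture("side")[90:290,170:330]
cv2.imwrite("pics/c3.png",cv2.resize(np.hstack([a,b]),None,fx=2.5,fy=2.5,interpolation=2)); print(get_obs()["ft_force"])
E
```

```text
[-2.14157006 16.58712225 11.69964173]
```

View pics/c3.png

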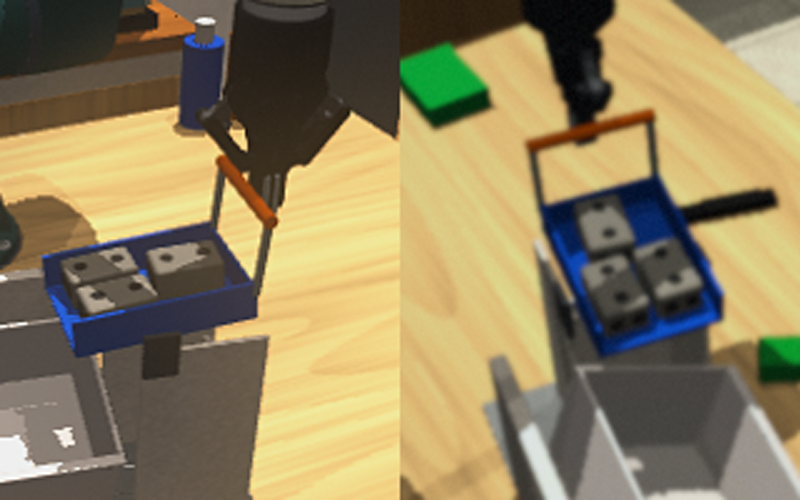

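The fingers touch the bar at the right place, but the tray has hardly tipped. The bar first swings mostly upwards, so a level push drags on it by friction. I'll back off, go lower, then push along the bar's arc (forward and up together).

Request:
servo_tool([
  {"hand":-1,"translation":[0,20,0],"turn":0},
  {"hand":-1,"translation":[0,3,11],"turn":0},
  {"hand":-1,"translation":[0,0,11],"turn":0},
  {"hand":-1,"translation":[0,-4,0],"turn":0},
  {"hand":-1,"translation":[0,-4,0],"turn":0},
])

```text
clock: 3.48
ee_pos: [0.5423, 0.143, 0.3273]
eef_rot: [0.088, 0.996, 0.005, 0.001]
ft_force: [-3.1, 25.8, 19.2]
opening: 0.0002
grasp_force: 14.7
```

Request:
servo_tool([
  {"hand":-1,"translation":[0,-3,0],"turn":0},
  {"hand":-1,"translation":[0,-4,-2],"turn":0},
  {"hand":-1,"translation":[0,-4,-4],"turn":0},
  {"hand":-1,"translation":[0,-4,-5],"turn":0},
  {"hand":-1,"translation":[0,-5,-6],"turn":0},
])

```text
clock: 4.1
ee_pos: [0.5389, 0.1248, 0.3466]
eef_rot: [0.087, 0.996, 0.007, 0.002]
ft_force: [-5.5, 23.6, 23.4]
opening: -0.0001
grasp_force: 15.6
```

```bash
sed -i 's/(5,180,130),(16,255,255)/(4,170,60),(14,255,255)/' h.py; python3 - <<'E'
from h import *
o=get_obs();print(o["clock"],o["ee_pos"],o["ft_force"]);d=o["ee_pos"][:2]-[.484,-.011];print("tcp caddy",.985*d[0]-.174*d[1],.174*d[0]+.985*d[1]);print(barpos())
E
```

```text
4.1 [0.53886431 0.12476275 0.34657983] [-5.49700187 23.62049661 23.37166131]
tcp caddy 0.030418626241982914 0.1432727026560763
(array([0.51997275, 0.07223621, 0.35702967]), np.float64(0.036462377855701354), np.float64(0.08824692124466774), np.float64(0.51234493191218))
```

The load comes from the sloped finger knuckles, which flare out along the closing axis and push the bar down. I'll back off and turn the gripper 90° so its flat side faces the bar.

Request:
servo_tool([
  {"hand":-1,"translation":[0,25,0],"turn":0},
  {"hand":-1,"translation":[0,25,2],"turn":0},
  {"hand":-1,"translation":[0,15,2],"turn":0},
  {"hand":-1,"translation":[0,0,0],"turn":10},
  {"hand":-1,"translation":[0,0,0],"turn":10},
])

```text
clock: 4.82
ee_pos: [0.5492, 0.1825, 0.3378]
eef_rot: [0.262, 0.965, -0.001, -0.001]
ft_force: [-0.1, 0.2, 0.0]
opening: 0.0
grasp_force: 0.0
```

Request:
servo_tool([
  {"hand":-1,"translation":[0,0,0],"turn":10},
  {"hand":-1,"translation":[0,0,0],"turn":10},
  {"hand":-1,"translation":[0,0,0],"turn":10},
  {"hand":-1,"translation":[0,0,0],"turn":10},
  {"hand":-1,"translation":[0,0,0],"turn":10},
])

```text
clock: 5.45
ee_pos: [0.5492, 0.1821, 0.3379]
eef_rot: [0.645, 0.764, -0.001, -0.0]
ft_force: [0.6, 0.1, 0.3]
opening: 0.0001
grasp_force: 0.0
```

Request:
servo_tool([
  {"hand":-1,"translation":[0,0,0],"turn":10},
  {"hand":-1,"translation":[0,0,0],"turn":10},
  {"hand":-1,"translation":[0,0,0],"turn":0},
  {"hand":-1,"translation":[0,0,0],"turn":0},
  {"hand":-1,"translation":[0,0,0],"turn":0},
])

```text
clock: 6.08
ee_pos: [0.5495, 0.1827, 0.3387]
eef_rot: [0.766, 0.643, -0.0, -0.0]
ft_force: [0.3, 0.3, -0.0]
opening: 0.0002
grasp_force: 0.0
```

```bash
python3 - <<'E'
from h import *
from scipy.spatial.transform import Rotation as Ro
o=get_obs();print(o["clock"],o["ee_pos"],o["ft_force"]);d=o["ee_pos"][:2]-[.484,-.011];print("tcp caddy",.985*d[0]-.174*d[1],.174*d[0]+.985*d[1]);print(barpos());print(Ro.from_quat(o["eef_rot"]).as_matrix().round(3))
E
```

```text
6.075 [0.54945496 0.18270983 0.33869621] [ 0.28802527  0.30386397 -0.02335427]
tcp caddy 0.0307676267066505 0.20219334234281655
(array([0.51809666, 0.08178286, 0.34477875]), np.float64(0.03917681176302684), np.float64(0.09732393651878037), np.float64(0.4290005326731532))
[[ 0.173  0.985 -0.   ]
 [ 0.985 -0.173 -0.   ]
 [-0.    -0.    -1.   ]]
```

Request:
servo_tool([
  {"hand":-1,"translation":[-11,0,3],"turn":0},
  {"hand":-1,"translation":[-11,0,3],"turn":0},
  {"hand":-1,"translation":[-10,0,2],"turn":0},
  {"hand":-1,"translation":[-8,0,0],"turn":0},
  {"hand":-1,"translation":[-4,0,0],"turn":0},
])

```text
clock: 6.8
ee_pos: [0.5418, 0.1388, 0.331]
eef_rot: [0.766, 0.642, 0.0, 0.0]
ft_force: [0.4, -0.1, -1.0]
opening: 0.0003
grasp_force: 0.0
```

Request:
servo_tool([
  {"hand":-1,"translation":[-4,0,0],"turn":0},
  {"hand":-1,"translation":[-4,0,0],"turn":0},
  {"hand":-1,"translation":[-4,0,-3],"turn":0},
  {"hand":-1,"translation":[-4,0,-4],"turn":0},
  {"hand":-1,"translation":[-4,0,-4],"turn":0},
])

```text
clock: 7.42
ee_pos: [0.5393, 0.1241, 0.3446]
eef_rot: [0.766, 0.643, 0.005, -0.002]
ft_force: [-1.2, 14.6, 11.1]
opening: -0.0003
grasp_force: 6.8
```

Request:
servo_tool([
  {"hand":-1,"translation":[-1,0,-4],"turn":0},
  {"hand":-1,"translation":[-3,0,-5],"turn":0},
  {"hand":-1,"translation":[-4,0,-6],"turn":0},
  {"hand":-1,"translation":[-4,0,-6],"turn":0},
  {"hand":-1,"translation":[-4,0,-5],"turn":0},
])

```text
clock: 8.05
ee_pos: [0.5354, 0.1035, 0.368]
eef_rot: [0.766, 0.642, -0.0, -0.0]
ft_force: [0.9, 0.8, -0.6]
opening: 0.0002
grasp_force: 0.5
```

```bash
python3 - <<'E'
from h import *
o=get_obs();print(o["clock"],o["ee_pos"],o["ft_force"])
a=capture("scene")[80:280,290:450]; b=capture("side")[90:290,170:330]
cv2.imwrite("pics/c4.png",cv2.resize(np.hstack([a,b]),None,fx=2.5,fy=2.5,interpolation=2))
E
```

```text
8.05 [0.53538433 0.1035474  0.36799794] [ 0.8581601   0.76981457 -0.62523471]
```

View pics/c4.png

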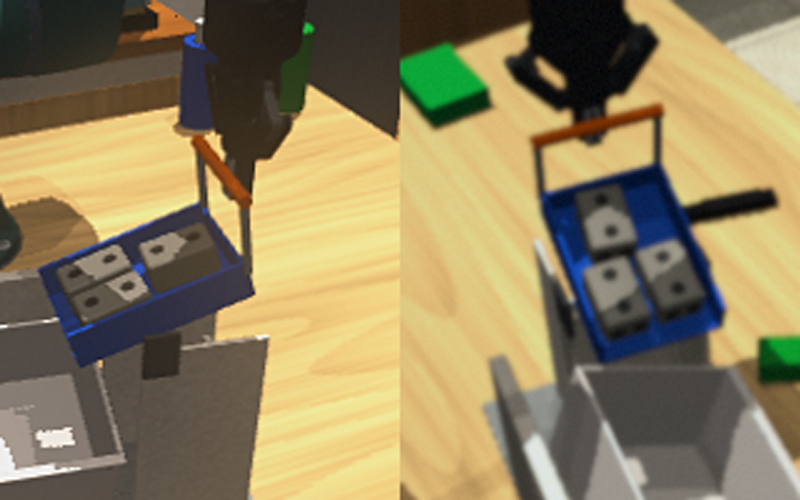

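The tray now follows freely, at about 0.25–0.3 rad with low force, and the blocks are still in it. I'm continuing along the arc.

Request:
servo_tool([
  {"hand":-1,"translation":[-9,0,-7],"turn":0},
  {"hand":-1,"translation":[-10,0,-6],"turn":0},
  {"hand":-1,"translation":[-11,0,-5],"turn":0},
  {"hand":-1,"translation":[-11,0,-4],"turn":0},
  {"hand":-1,"translation":[-11,0,-3],"turn":0},
])

```text
clock: 8.78
ee_pos: [0.5264, 0.052, 0.3934]
eef_rot: [0.766, 0.642, 0.0, 0.0]
ft_force: [0.1, 1.3, 1.0]
opening: 0.0005
grasp_force: 0.8
```

Request:
servo_tool([
  {"hand":-1,"translation":[-11,0,-2],"turn":0},
  {"hand":-1,"translation":[-11,0,-2],"turn":0},
  {"hand":-1,"translation":[-11,0,-1],"turn":0},
  {"hand":-1,"translation":[-11,0,0],"turn":0},
  {"hand":-1,"translation":[-9,0,0],"turn":0},
])

```text
clock: 9.4
ee_pos: [0.517, -0.0, 0.3976]
eef_rot: [0.766, 0.642, -0.0, -0.0]
ft_force: [0.4, 2.3, -1.2]
opening: 0.0002
grasp_force: 0.8
```

Request:
servo_tool([
  {"hand":-1,"translation":[-4,0,0],"turn":0},
  {"hand":-1,"translation":[0,0,0],"turn":0},
  {"hand":-1,"translation":[0,0,0],"turn":0},
  {"hand":-1,"translation":[0,0,0],"turn":0},
  {"hand":-1,"translation":[0,0,0],"turn":0},
])

```text
clock: 10.02
ee_pos: [0.5165, -0.003, 0.3979]
eef_rot: [0.766, 0.643, -0.0, -0.0]
ft_force: [-0.9, 2.1, -1.1]
opening: -0.0
grasp_force: 0.7
```

```bash
python3 - <<'E'
from h import *
o=get_obs();print(o["clock"],o["ee_pos"],o["ft_force"])
a=capture("scene")[100:300,220:410]; b=capture("side")[120:360,190:350]
cv2.imwrite("pics/c5.png",np.hstack([cv2.resize(a,None,fx=2.1,fy=2.1,interpolation=2),cv2.resize(b,None,fx=2.1,fy=2.1)[:420]]))
E
```

```text
10.025 [ 0.51651202 -0.00303759  0.39788636] [-0.86087443  2.09907608 -1.08970555]
```

View pics/c5.png

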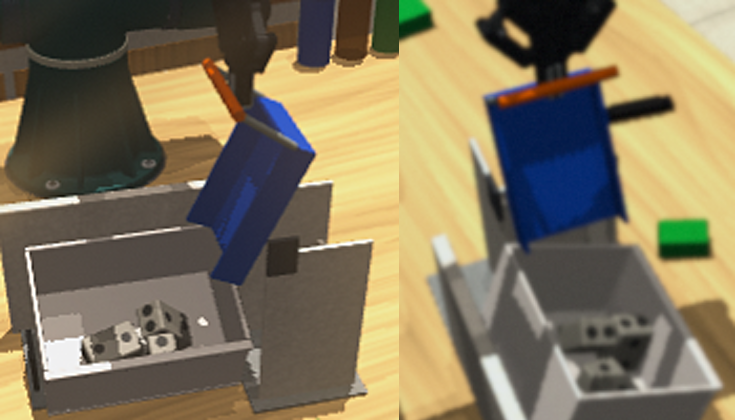

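All three grey blocks lie in the open bin, at crop (105,345), (160,325) and (165,345), and the tray is empty. Now the tray comes back level by retreating along the arc.

Request:
servo_tool([
  {"hand":-1,"translation":[14,0,0],"turn":0},
  {"hand":-1,"translation":[16,0,0],"turn":0},
  {"hand":-1,"translation":[16,0,1],"turn":0},
  {"hand":-1,"translation":[16,0,3],"turn":0},
  {"hand":-1,"translation":[16,0,6],"turn":0},
])

```text
clock: 10.75
ee_pos: [0.5305, 0.075, 0.3878]
eef_rot: [0.766, 0.643, 0.0, 0.0]
ft_force: [0.2, 1.0, -0.2]
opening: -0.0
grasp_force: 0.5
```

Request:
servo_tool([
  {"hand":-1,"translation":[15,0,8],"turn":0},
  {"hand":-1,"translation":[14,0,9],"turn":0},
  {"hand":-1,"translation":[12,0,11],"turn":0},
  {"hand":-1,"translation":[12,0,12],"turn":0},
  {"hand":-1,"translation":[12,0,8],"turn":0},
])

```text
clock: 11.38
ee_pos: [0.541, 0.1378, 0.3384]
eef_rot: [0.766, 0.642, -0.001, -0.0]
ft_force: [-0.4, 0.2, -0.1]
opening: 0.0001
grasp_force: 0.0
```

Request:
servo_tool([
  {"hand":-1,"translation":[25,0,0],"turn":0},
  {"hand":-1,"translation":[30,0,0],"turn":0},
  {"hand":-1,"translation":[20,0,0],"turn":0},
  {"hand":-1,"translation":[0,0,-50],"turn":0},
  {"hand":-1,"translation":[0,0,-60],"turn":0},
])

```text
clock: 12.0
ee_pos: [0.5538, 0.2114, 0.4492]
eef_rot: [0.766, 0.643, -0.002, -0.001]
ft_force: [1.1, -0.1, -0.5]
opening: -0.0001
grasp_force: 0.0
```

```bash
python3 - <<'E'
from h import *
o=get_obs();print(o["clock"],o["ee_pos"],o["ft_force"],o["q"])
print(barpos())
E
```

```text
12.0 [0.55383432 0.21140029 0.44919783] [ 1.06538792 -0.14669597 -0.48306765] [ 2.48663448e-01  2.57524977e-01  1.30395062e+00 -1.01768952e-03
  1.58491436e+00  4.23611895e-01]
(array([0.51804587, 0.08210745, 0.34400955]), np.float64(0.03887504605937075), np.float64(0.09763481555852739), np.float64(0.42495349251128745))
```

View pics/scene_last.png

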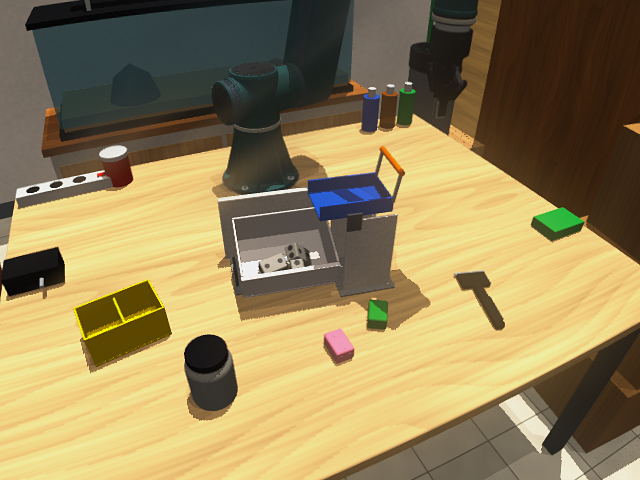

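The tray is level again, with its bar back at the starting pixels. The blocks are in the bin at (268,264)–(300,255), and the jar, scraper and breeder haven't moved. I'll check how much room there is outside the bin before going there.

```bash
python3 - <<'E'
from h import *
for p,z in(((206,353),.12),((378,316),.0),((339,347),0.),((165,325),.08)):
    q=onz("scene",p,z);d=q[:2]-[.484,-.011];print(p,q[:2].round(3),"caddy",round(.985*d[0]-.174*d[1],3),round(.174*d[0]+.985*d[1],3))
E
```

```text
(206, 353) [ 0.728 -0.336] caddy 0.297 -0.278
(378, 316) [0.678 0.035] caddy 0.183 0.079
(339, 347) [ 0.719 -0.08 ] caddy 0.244 -0.027
(165, 325) [ 0.598 -0.389] caddy 0.178 -0.353
```

Request:
servo_tool([
  {"hand":-1,"translation":[-45,35,0],"turn":0},
  {"hand":-1,"translation":[-45,35,0],"turn":0},
  {"hand":-1,"translation":[-45,35,0],"turn":0},
  {"hand":-1,"translation":[-45,35,0],"turn":0},
  {"hand":-1,"translation":[-45,0,0],"turn":0},
])

```text
clock: 12.72
ee_pos: [0.6546, -0.0371, 0.448]
eef_rot: [0.767, 0.642, -0.001, -0.0]
ft_force: [0.1, -0.3, -1.2]
opening: -0.0001
grasp_force: 0.0
```

Request:
servo_tool([
  {"hand":-1,"translation":[-45,0,0],"turn":0},
  {"hand":-1,"translation":[-45,0,0],"turn":0},
  {"hand":-1,"translation":[-40,0,0],"turn":0},
  {"hand":-1,"translation":[0,0,0],"turn":-10},
  {"hand":-1,"translation":[0,0,0],"turn":-10},
])

```text
clock: 13.35
ee_pos: [0.63, -0.1636, 0.4489]
eef_rot: [0.642, 0.767, -0.001, -0.001]
ft_force: [0.3, 0.3, 0.5]
opening: -0.0
grasp_force: 0.0
```

Request:
servo_tool([
  {"hand":-1,"translation":[0,0,0],"turn":-10},
  {"hand":-1,"translation":[0,0,0],"turn":-10},
  {"hand":-1,"translation":[0,0,0],"turn":-10},
  {"hand":-1,"translation":[0,0,0],"turn":-10},
  {"hand":-1,"translation":[0,0,0],"turn":-10},
])

```text
clock: 13.98
ee_pos: [0.6302, -0.1627, 0.449]
eef_rot: [0.257, 0.967, -0.0, -0.001]
ft_force: [0.3, 0.3, 0.1]
opening: -0.0001
grasp_force: 0.0
```

Request:
servo_tool([
  {"hand":-1,"translation":[0,0,0],"turn":-10},
  {"hand":-1,"translation":[0,0,0],"turn":-10},
  {"hand":-1,"translation":[0,0,0],"turn":0},
  {"hand":-1,"translation":[0,0,0],"turn":0},
  {"hand":-1,"translation":[0,0,0],"turn":0},
])

```text
clock: 14.6
ee_pos: [0.6305, -0.1626, 0.4498]
eef_rot: [0.088, 0.996, -0.0, -0.0]
ft_force: [-0.3, 0.0, 0.2]
opening: -0.0003
grasp_force: 0.0
```

Request:
servo_tool([
  {"hand":-1,"translation":[0,0,60],"turn":0},
  {"hand":-1,"translation":[0,0,60],"turn":0},
  {"hand":-1,"translation":[0,0,60],"turn":0},
  {"hand":-1,"translation":[0,0,60],"turn":0},
  {"hand":-1,"translation":[0,0,62],"turn":0},
])

```text
clock: 15.22
ee_pos: [0.6308, -0.1627, 0.1466]
eef_rot: [0.088, 0.996, -0.0, 0.001]
ft_force: [0.7, -0.6, 0.0]
opening: -0.0003
grasp_force: 0.0
```

Request:
servo_tool([
  {"hand":-1,"translation":[12,0,0],"turn":0},
  {"hand":-1,"translation":[12,0,0],"turn":0},
  {"hand":-1,"translation":[10,0,0],"turn":0},
  {"hand":-1,"translation":[6,0,0],"turn":0},
  {"hand":-1,"translation":[5,0,0],"turn":0},
])

```text
clock: 15.85
ee_pos: [0.5864, -0.1549, 0.1494]
eef_rot: [0.088, 0.996, -0.0, 0.001]
ft_force: [-0.4, 0.3, 0.1]
opening: -0.0002
grasp_force: 0.0
```

```bash
python3 - <<'E'
from h import *
a=capture("scene")[150:330,200:400]; b=capture("side")[200:380,210:410]
cv2.imwrite("pics/c6.png",cv2.resize(np.hstack([a,b]),None,fx=2,fy=2,interpolation=2))
E
```

```text
(no output)
```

View pics/c6.png

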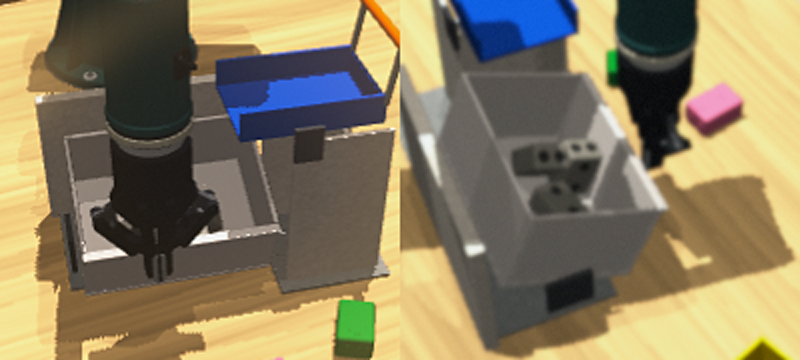

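The fingers (crop (160,262)) stand just outside the outer wall with their tips below the rim, and the three blocks are in the bin. I'm pushing along the rim's arc.

Request:
servo_tool([
  {"hand":-1,"translation":[4,0,0],"turn":0},
  {"hand":-1,"translation":[4,0,0],"turn":0},
  {"hand":-1,"translation":[3,0,-2],"turn":0},
  {"hand":-1,"translation":[3,0,-4],"turn":0},
  {"hand":-1,"translation":[2,0,-4],"turn":0},
])

```text
clock: 16.58
ee_pos: [0.5711, -0.1522, 0.1584]
eef_rot: [0.088, 0.996, -0.0, 0.001]
ft_force: [3.0, -0.4, -3.1]
opening: -0.0
grasp_force: 2.0
```

Request:
servo_tool([
  {"hand":-1,"translation":[3,0,-4],"turn":0},
  {"hand":-1,"translation":[3,0,-4],"turn":0},
  {"hand":-1,"translation":[3,0,-4],"turn":0},
  {"hand":-1,"translation":[3,0,-4],"turn":0},
  {"hand":-1,"translation":[3,0,-3],"turn":0},
])

```text
clock: 17.2
ee_pos: [0.5556, -0.1493, 0.1773]
eef_rot: [0.088, 0.996, -0.0, 0.0]
ft_force: [4.7, -0.6, -1.6]
opening: 0.0005
grasp_force: 2.4
```

Request:
servo_tool([
  {"hand":-1,"translation":[2,0,-2],"turn":0},
  {"hand":-1,"translation":[2,0,-2],"turn":0},
  {"hand":-1,"translation":[2,0,-2],"turn":0},
  {"hand":-1,"translation":[2,0,-1],"turn":0},
  {"hand":-1,"translation":[2,0,-1],"turn":0},
])

```text
clock: 17.82
ee_pos: [0.5465, -0.1477, 0.1854]
eef_rot: [0.088, 0.996, -0.0, 0.001]
ft_force: [6.7, 0.6, 0.4]
opening: -0.0003
grasp_force: 3.3
```

Request:
servo_tool([
  {"hand":-1,"translation":[1,0,-1],"turn":0},
  {"hand":-1,"translation":[1,0,0],"turn":0},
  {"hand":-1,"translation":[1,0,0],"turn":0},
  {"hand":-1,"translation":[0,0,0],"turn":0},
  {"hand":-1,"translation":[0,0,0],"turn":0},
])

```text
clock: 18.45
ee_pos: [0.5445, -0.1473, 0.187]
eef_rot: [0.088, 0.996, -0.0, 0.002]
ft_force: [7.6, 0.2, 1.6]
opening: 0.0001
grasp_force: 3.6
```

Request:
servo_tool([
  {"hand":-1,"translation":[1,0,0],"turn":0},
  {"hand":-1,"translation":[1,0,0],"turn":0},
  {"hand":-1,"translation":[1,0,0],"turn":0},
  {"hand":-1,"translation":[1,0,0],"turn":0},
  {"hand":-1,"translation":[0,0,0],"turn":0},
])

```text
clock: 19.08
ee_pos: [0.5429, -0.147, 0.188]
eef_rot: [0.088, 0.996, -0.001, 0.005]
ft_force: [10.8, 2.0, 4.7]
opening: 0.0002
grasp_force: 5.8
```

Request:
servo_tool([
  {"hand":-1,"translation":[1,0,0],"turn":0},
  {"hand":-1,"translation":[1,0,0],"turn":0},
  {"hand":-1,"translation":[1,0,0],"turn":0},
  {"hand":-1,"translation":[0,0,0],"turn":0},
  {"hand":-1,"translation":[0,0,0],"turn":0},
])

```text
clock: 19.7
ee_pos: [0.5425, -0.147, 0.1882]
eef_rot: [0.088, 0.996, -0.001, 0.007]
ft_force: [19.1, 1.0, -2.5]
opening: -0.0002
grasp_force: 9.3
```

The arm has stalled with the force climbing, so the bin is against its stop. I'll retreat and look.

Request:
servo_tool([
  {"hand":-1,"translation":[-10,0,0],"turn":0},
  {"hand":-1,"translation":[-30,0,0],"turn":0},
  {"hand":-1,"translation":[-50,0,0],"turn":0},
  {"hand":-1,"translation":[-20,0,-50],"turn":0},
  {"hand":-1,"translation":[0,0,-60],"turn":0},
])

```text
clock: 20.32
ee_pos: [0.6432, -0.1648, 0.2943]
eef_rot: [0.087, 0.996, 0.001, -0.004]
ft_force: [1.0, 0.2, -0.1]
opening: -0.0002
grasp_force: 0.0
```

Request:
servo_tool([
  {"hand":-1,"translation":[0,0,-60],"turn":0},
  {"hand":-1,"translation":[0,0,-60],"turn":0},
  {"hand":-1,"translation":[0,0,-30],"turn":0},
  {"hand":-1,"translation":[0,0,0],"turn":0},
  {"hand":-1,"translation":[0,0,0],"turn":0},
])

```text
clock: 20.95
ee_pos: [0.643, -0.1647, 0.4437]
eef_rot: [0.088, 0.996, 0.0, -0.002]
ft_force: [0.5, 0.4, -0.8]
opening: 0.0001
grasp_force: 0.0
```

```bash
python3 - <<'E'
from h import *
o=get_obs();print(o["clock"],o["ee_pos"],o["ft_force"])
a=capture("scene")[130:310,200:420]; b=capture("side")[140:320,190:370]
cv2.imwrite("pics/c7.png",cv2.resize(np.hstack([a,b]),None,fx=2,fy=2,interpolation=2))
E
```

```text
20.95 [ 0.64296501 -0.16473914  0.44370827] [ 0.50658813  0.38596597 -0.75116168]
```

View pics/c7.png

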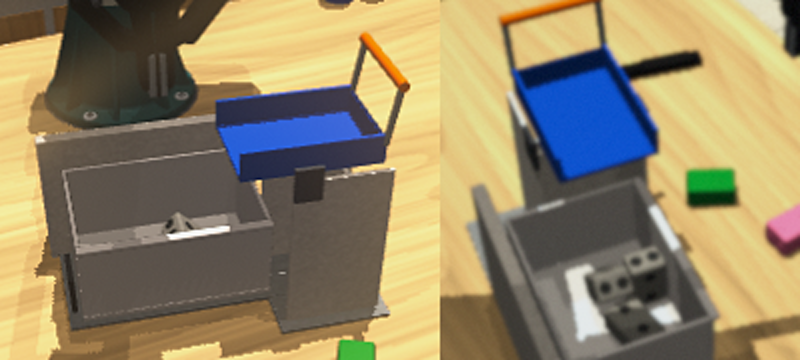

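The bin stands upright by the panel, its outer rim running (239,255)–(336,241) in the full scene picture. The blocks are inside and the tray is level. One numeric check of the rim, then I'll hand in.

```bash
python3 - <<'E'
from h import *
for n,p,y in(("scene",(239,255),-.2),("scene",(336,241),.01)):
    q,v=ray(n,p);d=q[:2]-[.484,-.011];qc=np.array([.985*d[0]-.174*d[1],.174*d[0]+.985*d[1]]);vc=np.array([.985*v[0]-.174*v[1],.174*v[0]+.985*v[1]])
    s=(y-qc[1])/vc[1];x=qc[0]+s*vc[0];z=q[2]+s*v[2];print("y-plane x,z",x,z,"tilt",np.arctan2(.1,.075)-np.arctan2(z-.036,x))
    w=onz(n,p,.136);e=w[:2]-[.484,-.011];print("z .136: x,y",.985*e[0]-.174*e[1],.174*e[0]+.985*e[1])
E
```

```text
y-plane x,z 0.2247784092621684 0.2582695732741957 tilt 0.14750900175123405
z .136: x,y 0.07290554183507383 -0.19331003140500455
y-plane x,z 0.08078794900976827 0.13986946325208627 tilt 0.01754559147057677
z .136: x,y 0.07600160577977357 0.011533313628823167
```

```bash
python3 -c "
from cell import *
print(job_done())"
```

```text
the job is handed in; nothing more can be done
None
```

I handed the job in at about 21 s of the 51 s allowed; the last pictures show all three grey blocks in the bin, the bin shut (rim within about 3 mm of its shut position) and the tray back level, with the jar, scraper and breeder box not touched; no verdict was returned.

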